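# Rack the wax patterns in the order of the steel samples

## Task

Move the four wax patterns, which stand in a jumbled row in the cream rack on the robot's right, into the inspection rack on its left, in the same order as the dark steel samples there: each pattern upright on the middle of the white tile right in front of the steel sample that has its shape. Set the patterns down rather than dropping them, and leave the wooden mug between the racks standing where it is.

Things in the scene. Friction and masses are not known exactly. Their poses are not given: they have to be found in the camera images.
- round: brown wax pattern, 70 g: round flange foot 60 mm across, 12 mm thick; from its middle rises a round neck 30 mm across, top 64 mm above the underside, clear to grip from 22 mm up. Origin: centre of underside, z up. Starts upright in one of 4 places, 80 mm apart, of the cream rack on the right (floor 30 mm above the table, 4 mm ribs between).
- square: brown wax pattern, 70 g: square flange foot 50 x 50 mm, 12 mm thick; from its middle rises a round neck 30 mm across, top 64 mm above the underside, clear to grip from 22 mm up. Origin: centre of underside, z up. Starts upright in one of 4 places, 80 mm apart, of the cream rack on the right (floor 30 mm above the table, 4 mm ribs between).
- oval: brown wax pattern, 70 g: long oval flange foot, 70 mm (its y) by 34 mm (its x), 12 mm thick; from its middle rises a round neck 30 mm across, top 64 mm above the underside, clear to grip from 22 mm up. Origin: centre of underside, z up. Starts upright in one of 4 places, 80 mm apart, of the cream rack on the right (floor 30 mm above the table, 4 mm ribs between).
- cross: brown wax pattern, 70 g: plus-shaped foot of two crossed pipes 68 mm long, 20 mm thick, along its x and y; from its middle rises a round neck 30 mm across, top 64 mm above the underside, clear to grip from 22 mm up. Origin: centre of underside, z up. Starts upright in one of 4 places, 80 mm apart, of the cream rack on the right (floor 30 mm above the table, 4 mm ribs between).
- bay_round: fixed bay of the grey rack on the left, with the dark steel round-foot sample on cork: a white tile 78 (x) by 92 mm (y), grey disc at its middle. Origin: under the tile's middle; tile top 6 mm above it, 30 mm above the table. x along the row (pitch 80 mm); y to the sample (neck at y = +96 mm, top 70 mm above origin). Steel ribs 4 mm high stand on the tile at x = +-37.5 mm.
- bay_square: fixed bay of the grey rack on the left, with the dark steel square-foot sample on cork: a white tile 78 (x) by 92 mm (y), grey disc at its middle. Origin: under the tile's middle; tile top 6 mm above it, 30 mm above the table. x along the row (pitch 80 mm); y to the sample (neck at y = +96 mm, top 70 mm above origin). Steel ribs 4 mm high stand on the tile at x = +-37.5 mm.
- bay_oval: fixed bay of the grey rack on the left, with the dark steel oval-foot sample on cork: a white tile 78 (x) by 92 mm (y), grey disc at its middle. Origin: under the tile's middle; tile top 6 mm above it, 30 mm above the table. x along the row (pitch 80 mm); y to the sample (neck at y = +96 mm, top 70 mm above origin). Steel ribs 4 mm high stand on the tile at x = +-37.5 mm.
- bay_cross: fixed bay of the grey rack on the left, with the dark steel cross-foot sample on cork: a white tile 78 (x) by 92 mm (y), grey disc at its middle. Origin: under the tile's middle; tile top 6 mm above it, 30 mm above the table. x along the row (pitch 80 mm); y to the sample (neck at y = +96 mm, top 70 mm above origin). Steel ribs 4 mm high stand on the tile at x = +-37.5 mm.
- mug: loose turned wooden mug, 72 mm across, 85 mm tall, handle at its +y side, standing on the table between the racks. Origin: centre of the underside. Not part of the job.
Mind the look-alikes: they are no part of the job. What is shaped like the oval but blue or green is not meant.

How it is judged:
At the end, for the whole second after the job is handed in: Each of the four wax patterns stands upright (within 0.08 rad) and at rest on the white tile of the bay whose steel sample has its shape, its centre within 13 mm of the tile's centre and its underside flat on the tile (within 3 mm), touched by nothing of the gripper (horizontal distance between round and bay_round below 0.013 m and z of round in the frame of bay_round between 0.003 and 0.0085 m and angle between each of round, square, oval, cross's own z axis and vertical below 0.08 rad and linear speed of each of round, square, oval, cross below 0.02 m/s and contact force between the fingers and round below 0.05 N and horizontal distance between square and bay_square below 0.013 m and z of square in the frame of bay_square between 0.003 and 0.0085 m and contact force between the fingers and square below 0.05 N and horizontal distance between oval and bay_oval below 0.013 m and z of oval in the frame of bay_oval between 0.003 and 0.0085 m and contact force between the fingers and oval below 0.05 N and horizontal distance between cross and bay_cross below 0.013 m and z of cross in the frame of bay_cross between 0.003 and 0.0085 m and contact force between the fingers and cross below 0.05 N).
It fails at once if the wax round pattern is let fall: out of the fingers' hold with its underside more than 40 mm above the racks' floors (height (world z) of round above 0.07 m and contact force between the fingers and round below 0.01 N).
It fails at once if the wax square pattern is let fall: out of the fingers' hold with its underside more than 40 mm above the racks' floors (height (world z) of square above 0.07 m and contact force between the fingers and square below 0.01 N).
It fails at once if the wax oval pattern is let fall: out of the fingers' hold with its underside more than 40 mm above the racks' floors (height (world z) of oval above 0.07 m and contact force between the fingers and oval below 0.01 N).
It fails at once if the wax cross pattern is let fall: out of the fingers' hold with its underside more than 40 mm above the racks' floors (height (world z) of cross above 0.07 m and contact force between the fingers and cross below 0.01 N).
It fails at once if the mug is tipped or pushed more than 40 mm from where it stood (distance of mug from where it was at the start of the episode above 0.04 m or angle between mug's own z axis and vertical above 0.4 rad).
It also fails if it takes over 120 s, if anything falls off the work surface, if the arm or the gripper's body presses on something with over 40 N, if the wrist force passes 120 N, or if a joint passes its speed limit or range.

## Robot

A 6-joint arm with a two-finger parallel gripper is mounted at the origin on the work surface. World frame = base frame: x ahead of the robot, y to its left, z up, the work surface at z = 0. Lengths are in m, angles in rad, forces in N, time in s.
With the tool pointing down it reaches from about 0.375 to 0.975 m from the base axis. Payload 3.8 kg.
Tool frame: the origin (TCP) lies midway between the tips of the shut fingers; the grasp point (between the pads) lies 19 mm behind it; z points along the fingers, y is the line along which they close (so a half turn about z gives the same grasp; the last joint's range is limited). The gripper opens to 88 mm and grips with 3 to 60 N. Pads are 18 mm wide; open, the fingers measure 123 mm over their backs; the gripper's body (75 mm by 187 mm) begins 45 mm behind the grasp point.
Start: joints at [-1.377, 0.264, 1.604, -0, 1.274, -0.037], TCP at [0.154, -0.657, 0.239] pointing down, gripper open.
Joint ranges: [-2.63, 2.63], [-0.94, 2.18], [0.31, 2.57], [-1.31, 4.45], [0, 2.66], [-2.55, 2.55]. Speed limits (rad/s): [2.57, 2.57, 3.14, 3.14, 3.14, 3.14].

## Interface

Orientations are given as a rotation vector (axis times angle).
In Python, from cell import manip, inverse_kinematics, cams, order gives the robot as it stands. Calls block until the motion is done:
- manip.move_pose(position, orientation): joint-space move of the TCP to a pose.
- manip.move_linear(position, rate=0.15, rot=None): straight line of the TCP; rot=None keeps the orientation; rate is the mean speed in m/s.
- manip.set_joints(angles): joint-space move.
- manip.set_gripper(opening, force=None): finger opening in m; force is the grip in N (None keeps the last); returns when the fingers have stopped.
- manip.dwell(seconds).
- inverse_kinematics(position, orientation): joint angles nearest the present ones, or None.
- manip.state(): the state.
- cams.capture(name): name is "scene" or "top"; returns a dict with "image" (480x640x3 uint8, blue, green, red), "z_map" (480x640 float32, m along the optical axis (not along the pixel's ray), 0 where there is no reading), "intrinsics" (3x3 intrinsics, pixels), "k1" (the pictures are not rectified: a ray, as slopes to the right and down, at radius r is drawn at 1 + k1 r^2 times it, then the intrinsics apply), "position" and "orientation" of the camera in the world. Camera axes: x right, y down, z forward; pixel columns grow to the right and rows downward; lengths in m; the calibration is good to about 2 mm. A picture is of the moment at which its call begins.
A pose or a line that the arm cannot do raises manip.IKError and nothing moves.
- order.close_job(): hands the job in; it is judged then, once.
The state is a dict: "clock": time; "joint_pos": joint angles; "joint_velocities": joint speeds; "tau": joint torques, N m; "tool_pos": TCP position; "tcp_rot": TCP orientation; "contact_force": force on the tool from outside, world axes, zero at the start; "moment": the same for the moment, N m; "gripper_width": finger opening in m; "grasp_force": force on a finger pad.
Only numpy, scipy, OpenCV 4.12 (cv2) and the standard library are available. Lean on these libraries where they do the work, as an engineer would, in place of code of your own. Each camera call takes 0.05 s, during which the arm holds its last target. There are 200 camera calls.

## Working session

There is one attempt and no reset: what is moved stays moved. The work goes in short steps, each a Python script; the robot and the scene stay as the last script left them, time stands still between calls to the robot, and variables do not carry over. Pictures are saved under pics/ and viewed, at most 14 in all, crops included, and the job is handed in when it is done.

```bash
mkdir -p pics; ls; python3 - <<'E'
from cell import manip, cams
import cv2, numpy as np
for n in ("scene","top"):
    c=cams.capture(n); cv2.imwrite(f"pics/{n}0.png",c["image"])
    np.savez(f"{n}0.npz",**c)
    print(n,c["intrinsics"],c["k1"],c["position"],c["orientation"])
s=manip.state(); print(s["clock"],s["tool_pos"],s["tcp_rot"])
E
```

```text
pics
scene [[539.94428724   0.         320.44063859]
 [  0.         539.94428724 238.43917746]
 [  0.           0.           1.        ]] -0.13450141364568463 [ 1.44500739 -0.28184722  0.64867091] [-1.77153562 -1.35291624  0.74048866]
top [[600.25909732   0.         316.04214682]
 [  0.         600.25909732 237.19619417]
 [  0.           0.           1.        ]] -0.09664607064294461 [ 0.38208894 -0.01757979  1.45953441] [-2.15014679  2.18568354 -0.11701895]
0.1 [ 0.15430548 -0.65647033  0.23753091] [-3.11870422e+00 -3.61539109e-01  2.14595921e-04]
```

View pics/top0.png

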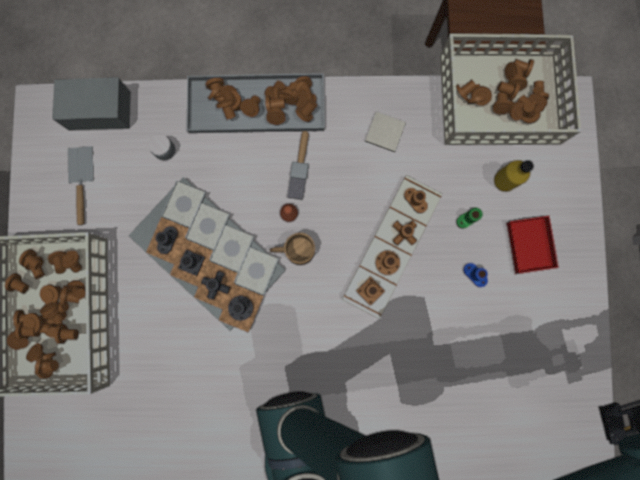

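View pics/scene0.png

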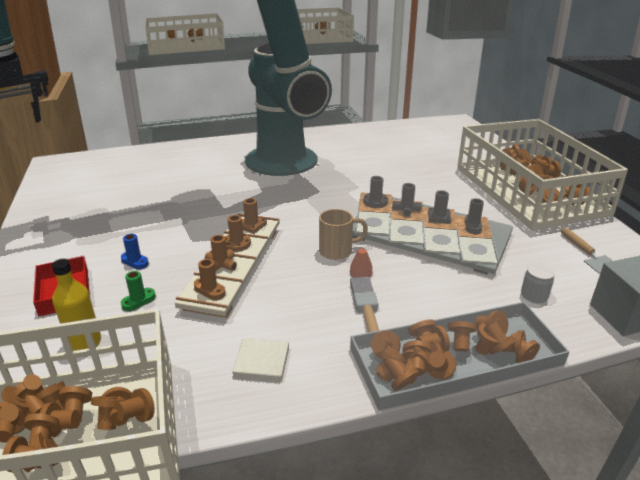

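Top view: the wax row in the cream rack is at about (415,199), (404,232), (388,261), (371,290). The samples are at (167,239), (191,261), (215,283), (241,308), with their tiles above-right of them. The look-alikes are the green oval at (469,217) and the blue one at (475,274), both outside the rack. Next I'll enlarge the two racks and measure.

```bash
cat > h.py <<'E'
import numpy as np, cv2
from scipy.spatial.transform import Rotation as R
def rays(c,uv):
    uv=np.asarray(uv,float).reshape(-1,1,2)
    p=cv2.undistortPoints(uv,c["intrinsics"],np.array([float(c["k1"]),0,0,0]))[:,0]
    return R.from_rotvec(c["orientation"]).apply(np.c_[p,np.ones(len(p))])
def plane(c,uv,z):
    d=rays(c,uv); return c["position"]+d*((z-c["position"][2])/d[:,2])[:,None]
def cloud(c):
    v,u=np.mgrid[:480,:640]; d=rays(c,np.c_[u.ravel(),v.ravel()])
    return (c["position"]+d*c["z_map"].reshape(-1,1)).reshape(480,640,3)
def blobs(mask,amin):
    n,l,st,ce=cv2.connectedComponentsWithStats(mask.astype(np.uint8))
    return [(ce[i],st[i,4]) for i in range(1,n) if st[i,4]>=amin]
E
python3 - <<'E'
from h import *
c=dict(np.load("top0.npz")); im=c["image"]
a=cv2.resize(im[175:335,125:290],None,fx=3,fy=3,interpolation=2)
b=cv2.resize(im[170:320,342:442],None,fx=3,fy=3,interpolation=2)
o=np.zeros((480,795,3),np.uint8); o[:,:495]=a; o[:450,495:]=b; cv2.imwrite("pics/crop0.png",o)
P=cloud(c)
z=P[...,2]
print("table z",np.median(z[340:380,120:230]))
reg=np.zeros((480,640),bool); reg[170:340,120:450]=1
for uv,n in blobs(reg&(z>0.082)&(z<0.105),8):
    print(np.round(uv,1),n,"plane.094",np.round(plane(c,[uv],0.094)[0],4),"z",np.round(z[int(uv[1]+.5),int(uv[0]+.5)],4))
hsv=cv2.cvtColor(im,cv2.COLOR_BGR2HSV)
m=reg&(hsv[...,1]<40)&(hsv[...,2]>150)&(abs(z-0.030)<0.012); m[:,300:]=0
for uv,n in blobs(m,100):
    print("tile",uv,n)
np.save("P.npy",P)
for p in [(185,203),(208,225),(232,247),(257,268)]: print(p,hsv[p[1],p[0]],z[p[1],p[0]])
E
```

```text
table z 0.0008921264565242559
[418.9 196.6] 136 plane.094 [ 0.6176 -0.261   0.094 ] z 0.0919
[407.  230.5] 140 plane.094 [ 0.5392 -0.2306  0.094 ] z 0.0947
[161.5 237.9] 131 plane.094 [0.5312 0.334  0.094 ] z 0.0953
[298.8 249.7] 132 plane.094 [0.4991 0.0183 0.094 ] z 0.0054
[308.1 236.2] 9 plane.094 [ 0.5296 -0.0035  0.094 ] z 0.084
[186.3 261.3] 143 plane.094 [0.4766 0.2761 0.094 ] z 0.0919
[389.7 261.3] 139 plane.094 [ 0.4691 -0.1886  0.094 ] z 0.0971
[212.1 284.6] 132 plane.094 [0.4224 0.2169 0.094 ] z 0.0893
[371.8 290.8] 135 plane.094 [ 0.4027 -0.1461  0.094 ] z 0.0966
[237.5 308. ] 133 plane.094 [0.3686 0.1591 0.094 ] z 0.0979
tile [183.67166213 203.83242507] 734
tile [207.43005181 225.91709845] 772
tile [243.96699267 259.46393643] 1636
(185, 203) [102  10 132] 0.030909234459986168
(208, 225) [113   8 131] 0.034584551774063055
(232, 247) [108   9 137] 0.030142514304631884
(257, 268) [105  11 140] 0.03220410584787459
```

View pics/crop0.png

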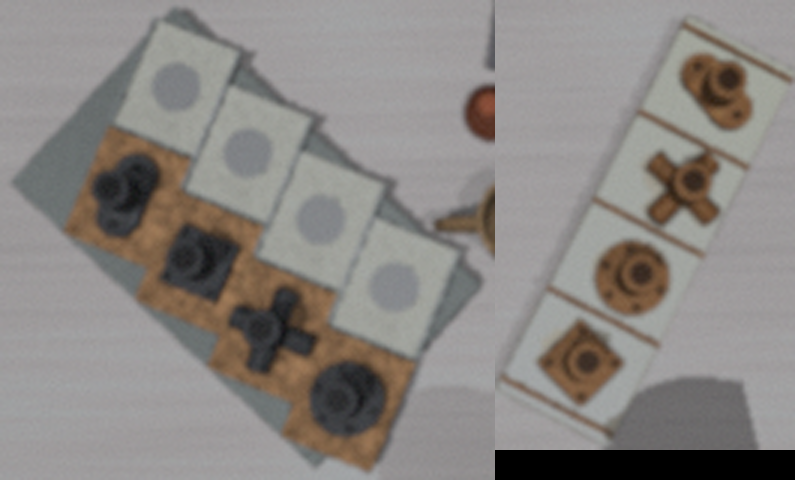

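The crop shows the cream rack from far to near as oval (oblong foot with two bolt holes), cross, round, square. These are the brown ones in the rack, so neither the blue nor the green oval is among them. The samples from left to right are oval, square, cross, round. Next I need the tile discs and the foot angles.

```bash
python3 - <<'E'
from h import *
import json
c=dict(np.load("top0.npz")); im=c["image"]
hsv=cv2.cvtColor(im,cv2.COLOR_BGR2HSV)
reg=np.zeros((480,640),bool); reg[185:285,165:275]=1
m=reg&(hsv[...,1]<40)&(hsv[...,2]>115)&(hsv[...,2]<150)
m=cv2.morphologyEx(m.astype(np.uint8),cv2.MORPH_OPEN,np.ones((5,5)))
necks={"oval":(161.5,237.9),"square":(186.3,261.3),"cross":(212.1,284.6),"round":(237.5,308.)}
D={}
for (uv,n) in blobs(m,60):
    p=plane(c,[uv],.030)[0]
    k=min(necks,key=lambda k:abs(np.linalg.norm(plane(c,[necks[k]],.094)[0][:2]-p[:2])-.096))
    for k in necks:
        d=plane(c,[necks[k]],.094)[0][:2]-p[:2]
        if .08<np.linalg.norm(d)<.11: print(k,uv.round(1),n,p.round(4),"d",np.linalg.norm(d).round(4),"ydir deg",np.degrees(np.arctan2(d[1],d[0])).round(1))
b=(hsv[...,0]<18)&(hsv[...,1]>90)
b[:,:340]=0;b[:,445:]=0;b[:170]=0;b[320:]=0
b=cv2.morphologyEx(b.astype(np.uint8),cv2.MORPH_OPEN,np.ones((4,4)))
for uv,n in blobs(b,60):
    l=cv2.connectedComponents(b)[1]; lab=l[int(uv[1]),int(uv[0])]
    vu=np.argwhere(l==lab); w=plane(c,vu[:,::-1],.042)[:,:2]
    (cx,cy),(a,h),t=cv2.minAreaRect((w*1000).astype(np.float32))
    print("brown",uv.round(1),n,"ctr",round(cx,1),round(cy,1),"size",round(a,1),round(h,1),"ang of first side",round(t,1))
print("cross arms",[np.degrees(np.arctan2(*(np.diff(plane(c,q,.045)[:,:2],axis=0)[0][::-1]))) for q in
  [[(342+(657-495)/3,170+160/3),(342+(712-495)/3,170+212/3)],[(342+(655-495)/3,170+217/3),(342+(712-495)/3,170+160/3)]]])
E
```

```text
oval [183.3 203.6] 231 [0.621  0.2983 0.03  ] d 0.0966 ydir deg 158.2
oval [207.2 225.5] 228 [0.5664 0.2398 0.03  ] d 0.1007 ydir deg 110.4
square [207.2 225.5] 228 [0.5664 0.2398 0.03  ] d 0.097 ydir deg 158.0
square [231.6 247.8] 226 [0.5116 0.181  0.03  ] d 0.1015 ydir deg 110.2
cross [231.6 247.8] 226 [0.5116 0.181  0.03  ] d 0.096 ydir deg 158.1
cross [256.  270.4] 219 [0.4567 0.1227 0.03  ] d 0.1001 ydir deg 110.0
round [256.  270.4] 219 [0.4567 0.1227 0.03  ] d 0.0952 ydir deg 157.6
brown [417.1 200.4] 355 ctr 619.0 -267.2 size 62.7 41.5 ang of first side 43.3
brown [405.7 233.3] 293 ctr 538.0 -235.0 size 45.6 46.2 ang of first side 88.3
brown [388.2 263.2] 412 ctr 468.4 -191.1 size 52.3 52.3 ang of first side 88.5
brown [371.  291.6] 358 ctr 401.9 -149.1 size 44.9 45.2 ang of first side 43.7
cross arms [np.float64(-134.82056305668664), np.float64(-46.328949729154395)]
```

```bash
cat >> h.py <<'E'
PICK={"oval":(.6176,-.261),"cross":(.5392,-.2306),"round":(.4691,-.1886),"square":(.4027,-.1461)}
PLACE={"oval":(.621,.2983),"square":(.5664,.2398),"cross":(.5116,.181),"round":(.4567,.1227)}
DYAW={"oval":[114.7,-65.3],"square":[24.3,-65.7],"cross":[-22,68,-112],"round":[0,45,60]}
def ori(deg): return (R.from_euler("z",deg,degrees=True)*R.from_euler("x",180,degrees=True)).as_rotvec()
E
python3 - <<'E'
from h import *
from cell import cams, inverse_kinematics as ik
c=dict(np.load("scene0.npz")); P=cloud(c); z=P[...,2]
m=(z>.08)&(z<.1)
for uv,n in blobs(m&(P[...,0]>.33)&(P[...,0]<.68)&(abs(P[...,1])<.4),10):
    l=cv2.connectedComponents((m&(P[...,0]>.33)&(P[...,0]<.68)&(abs(P[...,1])<.4)).astype(np.uint8))[1]
    lab=l[int(uv[1]),int(uv[0])]; Q=P[l==lab]; T=Q[Q[:,2]>.088]
    print("scene",uv.round(1),n,"xy range",Q.min(0).round(3),Q.max(0).round(3),"top mean",T.mean(0).round(4))
for k in PICK:
    best=[]
    for a in range(-180,180,10):
        for d in DYAW[k]:
            js=[ik([*p,zz],ori(y)) for p,y in ((PICK[k],a),(PLACE[k],a+d)) for zz in (.058,.2)]
            if all(j is not None for j in js):
                best.append((max(abs(j[5]) for j in js),a,d,[round(float(j[5]),2) for j in js],[round(float(j[0]),2) for j in js]))
    best.sort(key=lambda b:b[0]); print(k,best[:3])
E
```

```text
scene [376.7 180.3] 112 xy range [0.358 0.141 0.08 ] [0.389 0.171 0.096] top mean [0.3747 0.1543 0.0926]
scene [408.4 187.7] 111 xy range [0.411 0.199 0.08 ] [0.441 0.226 0.097] top mean [0.4291 0.2122 0.093 ]
scene [441.6 195.2] 136 xy range [0.465 0.258 0.08 ] [0.497 0.286 0.097] top mean [0.4833 0.271  0.0933]
scene [249.7 203.2] 137 xy range [ 0.393 -0.167  0.08 ] [ 0.424 -0.138  0.097] top mean [ 0.4108 -0.1524  0.0929]
scene [476.3 203.2] 141 xy range [0.519 0.314 0.08 ] [0.551 0.346 0.097] top mean [0.5373 0.3287 0.0934]
scene [336.  217.9] 201 xy range [-1.862 -1.219 -0.763] [1.445 1.785 0.649] top mean [-0.3494  0.2373  0.2013]
scene [234.2 220.7] 161 xy range [ 0.458 -0.21   0.08 ] [ 0.491 -0.18   0.096] top mean [ 0.4762 -0.1953  0.0929]
scene [218.  241.3] 175 xy range [ 0.529 -0.25   0.08 ] [ 0.56  -0.222  0.097] top mean [ 0.5469 -0.2365  0.0929]
scene [206.5 265.9] 216 xy range [ 0.608 -0.281  0.08 ] [ 0.638 -0.251  0.096] top mean [ 0.6252 -0.266   0.0928]
oval [(np.float64(0.6102125908592768), 30, 114.7, [0.61, 0.61, -0.54, -0.54], [-0.44, -0.44, 0.41, 0.41]), (np.fl
[... 411 characters left out ...]
0.4260618278997246), 40, 68, [0.43, 0.43, -0.02, -0.02], [-0.45, -0.45, 0.29, 0.29])]
round [(np.float64(0.09206046145664981), 60, 45, [0.09, 0.09, -0.05, -0.05], [-0.43, -0.43, 0.21, 0.21]), (np.float64(0.22654246583091497), 70, 45, [-0.08, -0.08, -0.23, -0.23], [-0.43, -0.43, 0.21, 0.21]), (np.float64(0.26659338665608256), 50, 45, [0.27, 0.27, 0.12, 0.12], [-0.43, -0.43, 0.21, 0.21])]
square [(np.float64(0.23165841532948717), 80, 24.3, [-0.23, -0.23, 0.11, 0.11], [-0.41, -0.41, 0.36, 0.36]), (np.float64(0.2849507324788769), 70, 24.3, [-0.06, -0.06, 0.28, 0.28], [-0.41, -0.41, 0.36, 0.36]), (np.float64(0.4061913405289195), 90, 24.3, [-0.41, -0.41, -0.06, -0.06], [-0.41, -0.41, 0.36, 0.36])]
```

The two cameras agree to about 6 mm, with a constant offset of roughly (+5,-5) mm. I'll use the middle for both pick and place. Square goes first, then a check.

```bash
cat >> h.py <<'E'
SH=np.array([.0027,-.0025]); YAW={"oval":(30,114.7),"cross":(50,68),"round":(60,45),"square":(80,24.3)}
ZG=.058
def carry(m,k,dp=(0,0)):
    a,d=YAW[k]; p=np.array(PICK[k])+SH; q=np.array(PLACE[k])+SH+dp
    m.set_gripper(.06,force=20)
    m.move_pose([*p,.2],ori(a)); m.move_linear([*p,.11]); m.move_linear([*p,ZG],rate=.06)
    m.set_gripper(0.0,force=20); s=m.state(); print(k,"closed",round(s["gripper_width"],4),s["grasp_force"])
    if not .024<s["gripper_width"]<.036: raise SystemExit("bad grasp")
    m.move_linear([*p,.2],rate=.12); print("lift",np.round(m.state()["contact_force"],2),m.state()["gripper_width"])
    m.move_pose([*q,.2],ori(a+d)); m.move_linear([*q,.085],rate=.12)
    m.move_linear([*q,ZG+.001],rate=.03)
    s=m.state(); print("down",np.round(s["contact_force"],2),np.round(s["tool_pos"],4))
    m.set_gripper(.06); m.dwell(.2); m.move_linear([*q,.2],rate=.12)
    print("clock",m.state()["clock"])
E
python3 - <<'E'
from h import *
from cell import manip, cams
carry(manip,"square")
manip.move_pose([PICK["round"][0],PICK["round"][1],.2],ori(60))
for n in ("top","scene"):
    c=cams.capture(n); np.savez(n+"1.npz",**c)
    a=c["image"][170:340,120:290] if n=="top" else c["image"][160:300,330:530]
    cv2.imwrite(f"pics/{n}1.png",cv2.resize(a,None,fx=3,fy=3,interpolation=2))
    P=cloud(c); m=(P[...,2]>.08)&(P[...,2]<.105)&(P[...,1]>.05)&(P[...,1]<.42)&(P[...,0]>.3)&(P[...,0]<.7)
    for uv,k in blobs(m,30): print(n,uv.round(1),k,plane(c,[uv],.094)[0].round(4))
E
```

```text
square closed 0.0296 20.000068293884397
lift [-0.61 -0.71 -0.99] 0.02972409966965979
down [ 0.19 -0.66 -0.01] [0.5693 0.2374 0.0592]
clock 12.2083
top [203.5 221.4] 144 [0.568  0.2369 0.094 ]
top [161.7 238. ] 137 [0.5309 0.3337 0.094 ]
top [186.5 261.3] 147 [0.4764 0.2757 0.094 ]
top [212.1 284.6] 137 [0.4225 0.2167 0.094 ]
top [237.5 308. ] 133 [0.3687 0.1591 0.094 ]
scene [376.6 180.3] 109 [0.3842 0.1505 0.094 ]
scene [408.3 187.7] 114 [0.4387 0.2074 0.094 ]
scene [441.7 195.3] 138 [0.4918 0.2657 0.094 ]
scene [476.3 203.4] 145 [0.5456 0.3233 0.094 ]
scene [444.6 217. ] 158 [0.5824 0.2275 0.094 ]
```

View pics/top1.png

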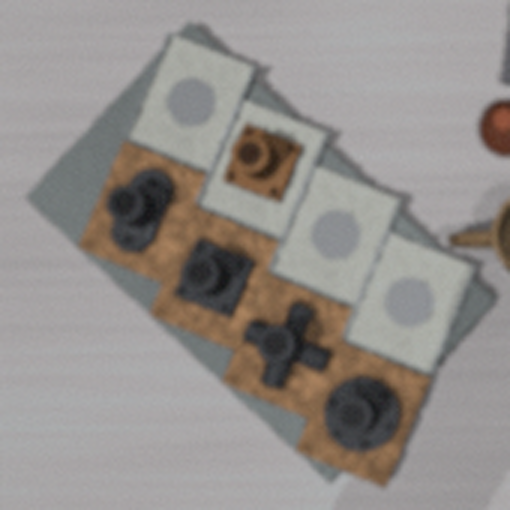

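The square stands upright and aligned on its tile, at crop (263,162), in front of the square sample. It is about 3 mm off centre, so the top camera alone is nearly unbiased. I'll reduce the shift and carry the other three.

```bash
sed -i 's/SH=np.array(\[.0027,-.0025\])/SH=np.array([.001,-.0005])/' h.py; python3 - <<'E'
from h import *
from cell import manip, cams
for k in ("round","cross","oval"): carry(manip,k)
manip.move_pose([.45,-.25,.25],ori(60))
for n in ("top","scene"):
    c=cams.capture(n); np.savez(n+"2.npz",**c)
    a=c["image"][170:340,120:320] if n=="top" else c["image"][160:300,310:530]
    cv2.imwrite(f"pics/{n}2.png",cv2.resize(a,None,fx=3,fy=3,interpolation=2))
    if n=="scene": continue
    P=cloud(c); m=(P[...,2]>.08)&(P[...,2]<.105)&(P[...,1]>.05)&(P[...,1]<.42)&(P[...,0]>.3)&(P[...,0]<.7)
    for uv,k in blobs(m,30):
        p=plane(c,[uv],.094)[0]; e={k:np.linalg.norm(p[:2]-v).round(4) for k,v in PLACE.items()}
        b=min(e,key=e.get); print(uv.round(1),k,p.round(4),b,e[b])
E
```

```text
round closed 0.0295 19.999661268666387
lift [ 0.06 -0.71 -1.34] 0.02954809817755655
down [-0.06  0.72 -1.17] [0.4579 0.1222 0.0592]
clock 23.5083
cross closed 0.0298 19.999108985066414
lift [ 0.21  0.16 -1.19] 0.02984840558481881
down [ 0.69  0.56 -2.01] [0.5128 0.1806 0.0591]
clock 34.5417
oval closed 0.0292 19.998164484277368
lift [-0.7  -0.39 -1.33] 0.029318912598186406
down [0.01 0.08 0.36] [0.6222 0.2979 0.0592]
clock 46.375
[176.5 199. ] 147 [0.6214 0.3001 0.094 ] oval 0.0019
[203.4 221.5] 142 [0.5678 0.237  0.094 ] square 0.0031
[161.7 238.1] 136 [0.5308 0.3337 0.094 ] oval 0.0968
[228.1 245. ] 143 [0.5125 0.18   0.094 ] cross 0.0013
[186.4 261.2] 143 [0.4767 0.276  0.094 ] square 0.0967
[254.  268.9] 138 [0.4569 0.1208 0.094 ] round 0.0019
[212.  284.5] 134 [0.4226 0.2169 0.094 ] cross 0.096
[237.5 308. ] 133 [0.3686 0.1591 0.094 ] round 0.0953
```

View pics/top2.png

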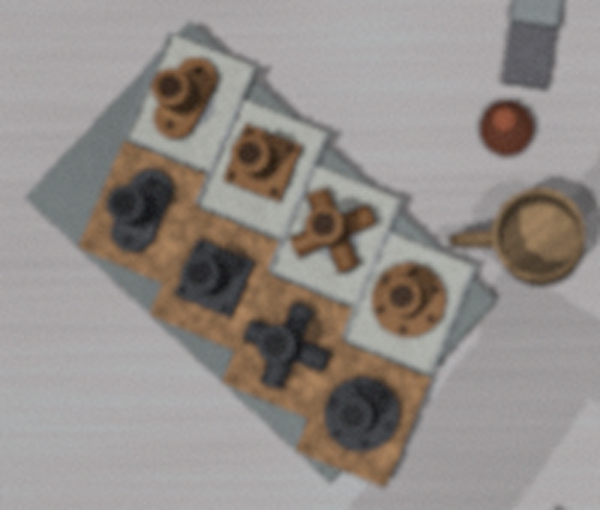

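View pics/scene2.png

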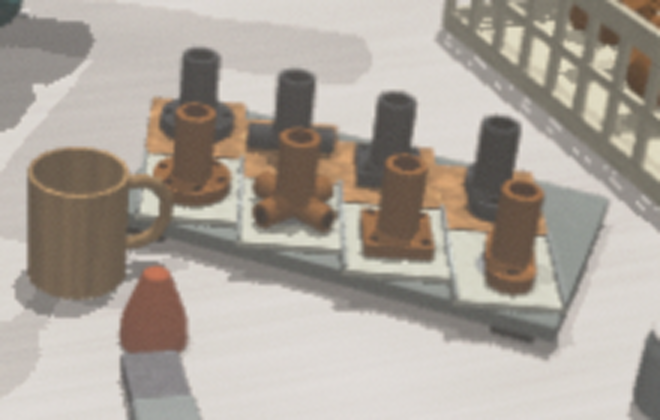

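Top crop: oval (182,97), square (263,162), cross (333,230) and round (409,298) each stand in front of the matching sample. The scene crop shows all four upright and flat on their tiles, and the mug is undisturbed.

```bash
python3 -c "
from cell import order
print(order.close_job())"
```

```text
the job is handed in; nothing more can be done
None
```

All four wax patterns are upright on the tiles in front of their matching steel samples, measured 1–3 mm from centre, the mug is still standing in place, and the job is handed in at about 47–50 s; it returned no verdict.

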